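# Slide the label plate out past the ledge to show its edge

## Robot

A 7-joint arm with a two-finger parallel gripper is mounted at the origin on the work surface. World frame = base frame: x ahead of the robot, y to its left, z up, the work surface at z = 0. Lengths are in m, angles in rad, forces in N, time in s.
With the tool pointing down it reaches from about 0.4 to 0.85 m from the base axis. Payload 10.4 kg.
Tool frame: the origin (TCP) lies on the centre line of the jaws, within the pads' length; the fingertips stand 14 mm ahead of it and the grasp point (between the pads) lies 5 mm behind it (manip.tip_reach is the distance from the TCP to the fingertips, in m); z points along the fingers, y is the line along which they close (so a half turn about z gives the same grasp; the last joint's range is limited). The gripper opens to 85 mm and grips with 20 to 120 N. Pads are 22 mm wide; open, the fingers measure 114 mm over their backs; the gripper's body (76 mm by 85 mm) begins 54 mm behind the grasp point. The pads swing forward as they close: fully open they stand 13 mm farther back than shut.
Start: joints at [1.208, 0.332, -0.065, 1.46, 0.022, 1.35, -0.088], TCP at [0.208, -0.589, 0.245] pointing down, gripper open.
Joint ranges: [-2.6, 2.6], [-0.5, 2.12], [-1.47, 1.34], [0.16, 2.42], [-1.27, 4.41], [0.06, 2.06], [-2.6, 2.6]. Speed limits (rad/s): [2.22, 2.22, 2.79, 2.79, 3.14, 3.14, 3.14].

## Interface

Orientations are given as a unit quaternion [x, y, z, w].
In Python, from workcell import manip gives the robot as it stands.
- The arm moves only by the shell command python3 -m pendant 'ROWS' [FORCE]. ROWS is JSON, a list of rows, each a list of 7 numbers: the shift along the tool's x, y, z in units of 50 mm (1.0 is 50 mm), then the turn, a rotation vector about the tool's x, y, z in units of 8 degrees (1.0 is 8 degrees), then the opening, from -1 (shut) to 1 (fully open), so that 0 is half open. In form: [[dx, dy, dz, ax, ay, az, jaw], ...]. A call has exactly 10 rows; each row is the pose to reach, as a shift and turn from the pose commanded when the call began, along the tool's axes at that moment; what a row does not reach only later rows make up. A row lasts 1/8 s, in which the tool goes at most 62.5 mm and 10.7 degrees, less where a joint would pass 70% of its speed; a pose out of reach is approached as far as the arm can. A call with a gripper value outside its range is refused whole. The fingers move at their own pace and stop on an object; FORCE is the grip in N (left out, the last holds). Time passes only in rows, so rows that repeat a pose let the fingers close, or fill a call up. It gives the time, the measured TCP pose, the force, the opening and the grip force at its end, in the units of the state.
- manip.get_obs(): the state, without advancing time (a new reading comes with each control period).
- manip.camera(name): name is "scene" or "side" or "wrist"; returns (picture, depth): 480x640x3 uint8, red, green, blue; 480x640 float32, m along the optical axis (not along the pixel's ray), 0 where there is no reading.
- manip.get_calibration(name): a dict with "fx", "fy", "cx", "cy" (pixels), "xyz" and "orientation" of the camera in the world. Camera axes: x right, y up, looking along -z (the intrinsics and any distortion apply to the point x, -y, -z); pixel columns grow to the right and rows downward; lengths in m; the calibration is good to about 2 mm. The wrist camera is an equidistant fisheye: a pixel r from the principal point sees the ray r / f radians off the axis. A picture is of the moment at which its call begins: read the wrist's pose just before it. get_calibration takes no time and is no camera call; for the wrist camera it gives the pose at the moment of the call.
- manip.hand_in(): hands the job in; it is judged then, once.
Trained networks look in the newest picture that a camera, given by its name, has taken for a name from the list of things; names that differ only in an ending like _2 or _b are one class to them, and where a whole thing is asked for, a point or a joint stands for the part that bears it (a point fixed in the world has none). Each returns a list of dicts, best first, with "p" (0 to 1); they miss things now and then, are a little off and sometimes report something else, mostly with a low value. They report only what shows in the picture. A call takes as long as a camera call. They do not tell look-alikes from the thing itself.
- manip.find_in(thing, camera): "box" ([left, top, right, bottom] in pixels, round what is visible of it).
- manip.trace(thing, camera): "pixels" (480x640 bool, what is visible of it) and "box" ([left, top, right, bottom] in pixels, round what is visible of it).
- manip.tip_of(thing, camera): "pixel" ([column, row] in pixels: a listed point, or the origin of a listed thing).
The state is a dict: "clock": time; "joint_pos": joint angles; "joint_velocities": joint speeds; "tau": joint torques, N m; "position": TCP position; "ee_rot": TCP orientation; "ft_force": force on the tool from outside, world axes, zero at the start; "torque": the same for the moment, N m; "grip_width": opening from 0.0 (shut) to 1.0 (fully open); "grasp_force": force on a finger pad.
Only numpy, scipy, OpenCV 4.12 (cv2) and the standard library are available. Lean on these libraries where they do the work, as an engineer would, in place of code of your own. Each camera call takes 0.05 s, during which the arm holds its last target. There are 200 camera calls.

## Task

With the fingertips only, push the brass label plate along the dark wooden ledge towards the end where the green loupe stands, until the white band at that end of the plate hangs out past the end of the ledge, about 3 cm of overhang, so that its edge can be read through the loupe. Leave the plate lying flat on the ledge and square with it. Do not pick the plate up or let it tip or fall, and do not knock anything else about.

Things in the scene. Friction and masses are not known exactly. Their poses are not given: they have to be found in the camera images.
- ledge: Fixed dark wooden block, 130 mm deep (its x) by 300 mm long (its y), flat top 50 mm above the table. Origin at the centre of the underside on the table; its y axis runs along its length, its x axis points to the far side, away from the robot, where a lighter wooden rail 12 mm thick (x 65 to 77 mm) stands 10 mm higher than the top. Both ends and the near side are open. It stands turned by up to 0.25 rad.
- ledge_left_end (a point): middle of the ledge's top edge at its +y end (150 mm from the centre, 50 mm above the table)
- ledge_right_end (a point): middle of the ledge's top edge at its -y end (150 mm from the centre, 50 mm above the table)
- plate: Loose brass plate 80 mm (its x) by 140 mm (its y) by 6 mm thick, 0.4 to 0.6 kg, with a white band 30 mm wide painted on top along each short end. Starts flat on the ledge near its middle, askew by up to 0.2 rad. Origin at the centre of its underside; its y axis runs along its length, its +y end always towards the ledge's +y end.
- plate_left_end (a point): middle of the plate's short end face at its +y end, 70 mm from the plate's centre, at half thickness
- plate_right_end (a point): middle of the plate's short end face at its -y end, 70 mm from the plate's centre, at half thickness
- loupe: Loose magnifier on a stand: green round foot 68 mm in diameter, short post, upright green ring with a lens, 86 mm tall in all. Stands on the table about 10 cm past one end of the ledge: the end to push towards. Origin at the centre of the foot's underside. Leave it where it is.
- jar: Amber jar with a black lid, 54 mm in diameter, 80 mm tall, about 10 cm past the other end of the ledge. Origin at the centre of its underside. Leave it.
- vial: Clear small bottle with a white cap, 36 mm in diameter, 65 mm tall, behind the ledge. Origin at its underside. Leave it.
- dish: White bowl 90 mm in diameter, 30 mm tall, behind the ledge. Origin at its underside. Leave it.
- eraser: Blue block 24 by 55 by 16 mm, behind the ledge. Origin at its underside. Leave it.
- brush: Brush 170 mm long lying in front of the ledge, roughly along it. Leave it.
- spatula: Spatula 180 mm long lying in front of the ledge, roughly along it. Leave it.
Mind the look-alikes: they are no part of the job. Several things look just like the loupe: the one meant starts nearest to the robot's base.

How it is judged:
At the end, for the whole second after the job is handed in: The plate's end on the loupe's side stands 22 to 45 mm past that end of the ledge; the plate lies flat on the ledge (within 0.05 rad), square with it within 0.12 rad, at rest (((y of loupe in the frame of ledge above 0 m and y of plate_left_end in the frame of ledge between 0.172 and 0.195 m) or (y of loupe in the frame of ledge below 0 m and y of plate_right_end in the frame of ledge between -0.195 and -0.172 m)) and angle between the y axis of plate and the y axis of ledge, either way round below 0.12 rad and angle between plate's own z axis and vertical below 0.05 rad and height (world z) of plate between 0.046 and 0.054 m and linear speed of plate below 0.01 m/s); the robot touches nothing.
It fails at once if the plate is lifted off the ledge, tipped or dropped (height (world z) of plate above 0.06 m or height (world z) of plate below 0.04 m or angle between plate's own z axis and vertical above 0.15 rad).
It fails at once if the arm or the gripper's body, not the fingers, pushes the plate (contact force between the arm and plate above 2 N).
It fails at once if the loupe, jar, vial, dish, eraser, brush or spatula is moved by more than 20 mm (distance of any of jar, loupe, vial, dish, eraser, brush, spatula from where it was at the start of the episode above 0.02 m).
It also fails if it takes over 35 s, if anything falls off the work surface, if the arm or the gripper's body presses on something with over 40 N, if the wrist force passes 120 N, or if a joint passes its speed limit or range.

## Working session

There is one attempt and no reset: what is moved stays moved. The work goes in short steps, Python scripts to look and compute and a shell command to move; the robot and the scene stay as the last step left them, time stands still between calls to the robot, and variables do not carry over. Pictures are saved under pics/ and viewed, at most 10 in all, crops included, and the job is handed in when it is done.

```bash
mkdir -p pics; cat > h.py <<'E'
import numpy as np, cv2
from scipy.spatial.transform import Rotation as R
from workcell import manip
def cloud(name, depth):
    c=manip.get_calibration(name); v,u=np.mgrid[0:480,0:640]
    X=np.stack([(u-c['cx'])/c['fx']*depth, -(v-c['cy'])/c['fy']*depth, -depth],-1)
    return X@R.from_quat(c['orientation']).as_matrix().T+np.array(c['xyz'])
E
python3 - <<'E'
from h import *
o=manip.get_obs();print(o['position'],o['ee_rot'],o['clock'])
ims=[]
for n in ['scene','side']:
    im,d=manip.camera(n); P=cloud(n,d); ims.append(im); c=manip.get_calibration(n); print(n,{k:np.round(c[k],3) for k in c if k in('fx','xyz','orientation')},list(c))
    np.savez(f'{n}.npz',P=P,d=d,im=im)
    for t in ['ledge','plate','loupe','jar','brush','spatula']:
        for r in manip.trace(t,n)[:4]:
            m=r['pixels']&(d>0)
            if r['p']<.3 or m.sum()<20: continue
            q=P[m]; print(t,round(r['p'],2),r['box'],'med',np.median(q,0).round(3),'zmax',np.percentile(q[:,2],[5,95]).round(3))
            if t=='plate':
                print('rect',cv2.minAreaRect((q[:,:2]*1000).astype(np.float32)))
            if t=='ledge':
                qq=q[(q[:,2]>.044)&(q[:,2]<.054)];print('rect',cv2.minAreaRect((qq[:,:2]*1000).astype(np.float32)))
    for t in ['ledge_left_end','ledge_right_end','plate_left_end','plate_right_end']:
        for r in manip.tip_of(t,n)[:2]:
            px=np.round(r['pixel']).astype(int); print(t,round(r['p'],2),px,P[px[1],px[0]].round(3))
    cv2.imwrite(f'pics/{n}.png',im[:,:,::-1])
E
```

```text
[ 0.20818408 -0.58893076  0.24451295] [ 9.85603772e-01  1.69070105e-01 -1.53701726e-04 -6.93949173e-04] 0.0
scene {'fx': np.float64(572.914), 'xyz': array([1.292, 0.422, 0.719]), 'orientation': array([0.233, 0.367, 0.767, 0.472])} ['fx', 'fy', 'cx', 'cy', 'xyz', 'orientation']
ledge 0.62 [198.8, 214.4, 383.8, 318.8] med [0.62  0.079 0.048] zmax [0.007 0.059]
rect ((569.7449951171875, 40.338340759277344), (147.177978515625, 300.5426330566406), 7.548985481262207)
plate 0.72 [246.1, 229.8, 331.9, 273.0] med [0.566 0.026 0.055] zmax [0.052 0.057]
rect ((558.0504760742188, 21.57215118408203), (94.35547637939453, 145.73382568359375), 7.186771869659424)
loupe 0.97 [473.2, 300.4, 521.0, 352.1] med [0.56  0.414 0.013] zmax [0.005 0.078]
loupe 0.83 [390.8, 312.7, 434.7, 367.3] med [0.66  0.306 0.011] zmax [0.005 0.078]
loupe 0.79 [408.3, 268.9, 446.7, 320.3] med [0.549 0.296 0.011] zmax [0.005 0.078]
jar 0.62 [156.9, 207.3, 187.3, 249.8] med [ 0.607 -0.202  0.052] zmax [0.009 0.08 ]
jar 0.55 [236.7, 307.0, 293.7, 350.4] med [0.725 0.07  0.016] zmax [0.003 0.029]
brush 0.6 [323.0, 227.5, 411.3,
[... 1292 characters left out ...]
 [0.007 0.079]
loupe 0.59 [264.5, 170.4, 291.2, 210.8] med [0.54  0.291 0.034] zmax [0.009 0.076]
loupe 0.41 [212.9, 222.3, 242.4, 275.2] med [0.42  0.129 0.018] zmax [0.009 0.021]
jar 0.62 [330.3, 326.5, 372.7, 390.3] med [ 0.588 -0.232  0.057] zmax [0.01  0.081]
brush 0.39 [327.7, 326.4, 373.6, 393.8] med [ 0.588 -0.231  0.057] zmax [0.007 0.081]
spatula 0.95 [221.9, 288.8, 257.4, 371.1] med [ 0.435 -0.063  0.004] zmax [0.002 0.02 ]
ledge_left_end 0.61 [282 209] [0.536 0.182 0.051]
ledge_right_end 0.59 [331 302] [ 0.583 -0.106  0.049]
ledge_right_end 0.25 [306 271] [ 0.554 -0.033  0.057]
plate_left_end 0.61 [297 232] [0.555 0.086 0.056]
plate_right_end 0.56 [313 277] [ 0.564 -0.047  0.053]
```

View pics/scene.png

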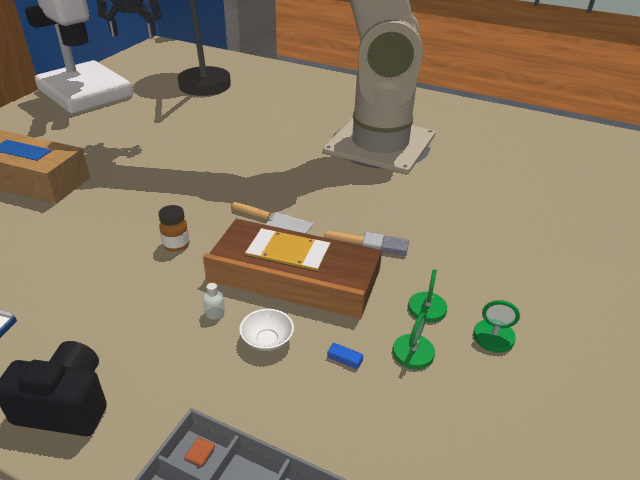

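View pics/side.png

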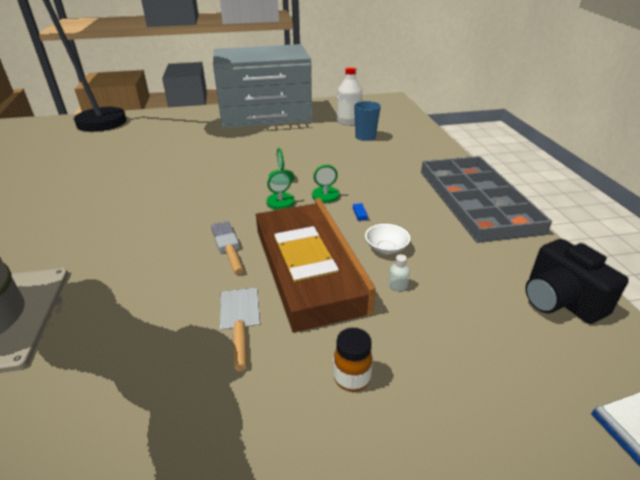

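```bash
python3 - <<'E'
from h import *
for n in ['scene','side']:
    f=np.load(n+'.npz');P=f['P'];d=f['d']
    box=(P[...,0]>.4)&(P[...,0]<.7)&(P[...,1]>-.15)&(P[...,1]<.24)
    for nm,lo,hi in [('rail',.0575,.064),('plate',.0535,.0575),('top',.047,.0525)]:
        m=((P[...,2]>lo)&(P[...,2]<hi)&box&(d>0)).astype(np.uint8)
        m=cv2.morphologyEx(m,cv2.MORPH_OPEN,np.ones((3,3),np.uint8))
        k,l,s,_=cv2.connectedComponentsWithStats(m); i=1+np.argmax(s[1:,4]); q=P[l==i]
        print(n,nm,s[i,4],np.median(q[:,2]).round(4),cv2.minAreaRect((q[:,:2]*1000).astype(np.float32)))
E
```

```text
scene rail 86 0.0591 ((638.8087158203125, 18.81821632385254), (13.164803504943848, 38.26451873779297), 11.334694862365723)
scene plate 1428 0.0553 ((562.2105102539062, 24.427162170410156), (83.528564453125, 140.87576293945312), 9.357872009277344)
scene top 3779 0.0492 ((559.16357421875, 39.1162109375), (122.87045288085938, 299.75), 7.456031799316406)
side rail 625 0.06 ((632.5845336914062, 48.573699951171875), (12.453923225402832, 298.9112548828125), 7.523499488830566)
side plate 1624 0.0563 ((560.01220703125, 24.468978881835938), (80.15743255615234, 141.10995483398438), 8.339248657226562)
side top 5084 0.0502 ((562.898193359375, 40.097877502441406), (131.1304931640625, 302.7941589355469), 7.403029918670654)
```

The scene view shows the plate at (288,248) on the ledge, and three loupes all past the ledge's +y end at (428,300), (414,345) and (495,330). The nearest to the base is at about (0.545, 0.293). The jar is at the -y end, at (173,230). The side view agrees. The push goes along ledge +y for about 128 mm, using half-open fingers as a two-point pusher.

```bash
python3 -m pendant '[[1,-0.7,0.1,0,0,-1,0],[2,-1.4,0.2,0,0,-2,0],[3.1,-2.2,0.3,0,0,-3,0],[4.1,-2.9,0.5,0,0,-4,0],[5.2,-3.6,0.6,0,0,-5,0],[6.2,-4.4,0.8,0,0,-6,0],[7.2,-5.1,0.9,0,0,-7,0],[8.3,-5.8,1.1,0,0,-8,0],[9.3,-6.5,1.2,0,0,-9,0],[10.33,-7.26,1.3,0,0,-9.75,0]]'
python3 - <<'E'
from h import *
import time
o=manip.get_obs();p=np.array(o['position']);Rm=R.from_quat(o['ee_rot']).as_matrix()
print(p,np.degrees(np.arctan2(Rm[1,1],Rm[0,1])),o['joint_pos'],o['grip_width'],np.abs(o['joint_velocities']).max())
for n in ['wrist','side']:
    im,d=manip.camera(n);cv2.imwrite(f'pics/{n}1.png',im[:,:,::-1])
E
```

```text
clock: 2.35
position: [0.5682, -0.084, 0.1814]
ee_rot: [0.658, 0.753, 0.0, 0.0]
ft_force: [0.8, -0.7, -0.1]
grip_width: 0.502
grasp_force: 0.0
[ 0.56822026 -0.08395305  0.18135976] 7.648631351371454 [ 0.57020802  0.32551984 -0.60450912  1.65713621  0.19527278  1.21916334
  0.05626793] 0.5021280648694406 0.696051776135227
```

View pics/wrist1.png

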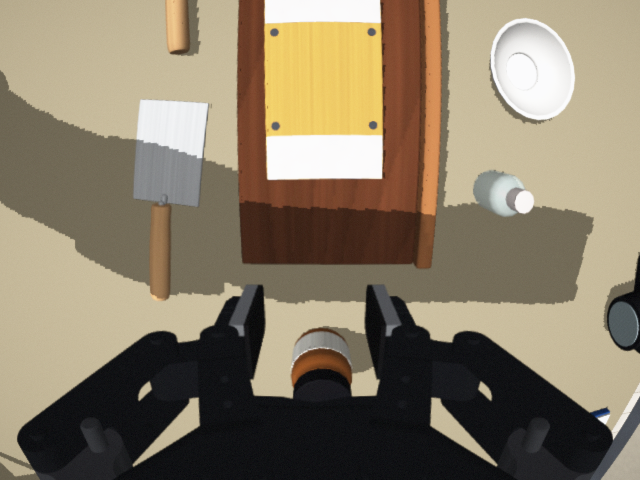

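```bash
python3 - <<'E'
from h import *
o=manip.get_obs();p=np.array(o['position']);Rm=R.from_quat(o['ee_rot']).as_matrix()
e=np.array([.563,.040]);a=np.radians(7.5);x=np.array([np.cos(a),np.sin(a)]);y=np.array([-x[1],x[0]])
print(o['clock'],p,np.degrees(np.arctan2(Rm[1,1],Rm[0,1])),'ledge xy',(p[:2]-e)@x,(p[:2]-e)@y,manip.tip_reach,np.abs(o['joint_velocities']).max())
E
```

```text
2.45 [ 0.56944303 -0.07731975  0.18099909] 8.177366105988144 ledge xy -0.008925392638084605 -0.11715705135418215 0.014 0.0802020499027709
```

The wrist view shows the plate square with the ledge, its near end at row 179 across columns 266–383, and the jaws centred on it. I'll go down behind the plate onto the ledge.

```bash
python3 -m pendant '[[0,0,0.3,0,0,0,0],[0,0,0.6,0,0,0,0],[0,0,0.9,0,0,0,0],[0,0,1.2,0,0,0,0],[0,0,1.5,0,0,0,0],[0,0,1.8,0,0,0,0],[0,0,2.0,0,0,0,0],[0,0,2.15,0,0,0,0],[0,0,2.15,0,0,0,0],[0,0,2.15,0,0,0,0]]'
python3 - <<'E'
from h import *
o=manip.get_obs();p=np.array(o['position']);Rm=R.from_quat(o['ee_rot']).as_matrix()
e=np.array([.563,.040]);a=np.radians(7.5);x=np.array([np.cos(a),np.sin(a)]);y=np.array([-x[1],x[0]])
print(p,np.degrees(np.arctan2(Rm[1,1],Rm[0,1])),'ledge xy',(p[:2]-e)@x,(p[:2]-e)@y)
im,d=manip.camera('side');P=cloud('side',d)
m=(P[...,2]>.053)&(P[...,2]<.1)&(P[...,1]<-.05)&(P[...,1]>-.12)&(P[...,0]>.52)&(P[...,0]<.615)&(d>0)
q=P[m]; l=np.c_[(q[:,:2]-e)@x,(q[:,:2]-e)@y,q[:,2]]; print(np.percentile(l,[1,50,99],axis=0).round(4),m.sum())
cv2.imwrite('pics/side2.png',cv2.resize(im[190:350,220:420,::-1],None,fx=3.5,fy=3.5))
E
```

```text
clock: 3.7
position: [0.5675, -0.0853, 0.0743]
ee_rot: [0.66, 0.752, 0.0, 0.0]
ft_force: [-0.1, 0.7, 0.1]
grip_width: 0.5
grasp_force: 0.0
[ 0.56754545 -0.08527504  0.07428546] 7.470088158421025 ledge xy -0.011845111490888774 -0.12479659519168292
[[-0.0465 -0.1374  0.0626]
 [ 0.0097 -0.1322  0.0832]
 [ 0.0227 -0.1132  0.0998]] 379
```

View pics/side2.png

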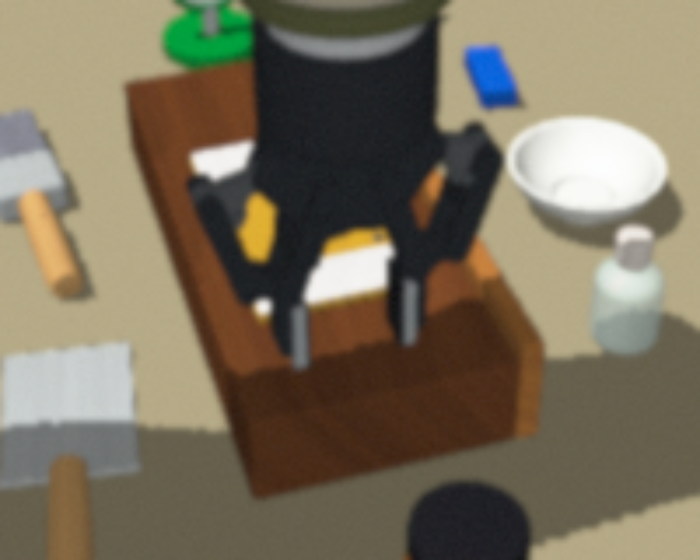

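The crop shows both fingertips at (300,360) and (410,335), standing behind the plate's near end with a clear gap and above the ledge. I'll lower them further and shift a little towards the plate's centre line.

```bash
cat > st.py <<'E'
from h import *
o=manip.get_obs();p=np.array(o['position']);Rm=R.from_quat(o['ee_rot']).as_matrix()
e=np.array([.563,.040]);a=np.radians(7.5);x=np.array([np.cos(a),np.sin(a)]);y=np.array([-x[1],x[0]])
print(o['clock'],p.round(4),np.degrees(np.arctan2(Rm[1,1],Rm[0,1])).round(2),'ledge xy',((p[:2]-e)@x).round(4),((p[:2]-e)@y).round(4),'F',np.round(o['ft_force'],1))
E
python3 -m pendant '[[0,0.07,0,0,0,0,0],[0,0.14,0,0,0,0,0],[0,0.14,0.05,0,0,0,0],[0,0.14,0.1,0,0,0,0],[0,0.14,0.13,0,0,0,0],[0,0.14,0.16,0,0,0,0],[0,0.14,0.16,0,0,0,0],[0,0.14,0.16,0,0,0,0],[0,0.14,0.16,0,0,0,0],[0,0.14,0.16,0,0,0,0]]' >/dev/null; python3 st.py
```

```text
5.0 [ 0.5742 -0.0844  0.0659] 7.47 ledge xy -0.0052 -0.1248 F [-0.2  0.5 -0.4]
```

```bash
python3 -m pendant '[[0,0,0.02,0,0,0,0],[0,0,0.04,0,0,0,0],[0,0,0.06,0,0,0,0],[0,0,0.08,0,0,0,0],[0,0,0.08,0,0,0,0],[0,0,0.08,0,0,0,0],[0,0,0.08,0,0,0,0],[0,0,0.08,0,0,0,0],[0,0,0.08,0,0,0,0],[0,0,0.08,0,0,0,0]]' >/dev/null; python3 st.py
```

```text
6.25 [ 0.5742 -0.0844  0.0623] 7.47 ledge xy -0.0052 -0.1248 F [-2.4  0.7  6.4]
```

```bash
python3 -m pendant '[[0,0,-0.05,0,0,0,0],[0.2,0,-0.05,0,0,0,0],[0.4,0,-0.05,0,0,0,0],[0.6,0,-0.05,0,0,0,0],[0.8,0,-0.05,0,0,0,0],[1.0,0,-0.05,0,0,0,0],[1.2,0,-0.05,0,0,0,0],[1.4,0,-0.05,0,0,0,0],[1.6,0,-0.05,0,0,0,0],[1.8,0,-0.05,0,0,0,0]]' >/dev/null; python3 st.py
cat > pl.py <<'E'
from st import *
import sys
im,d=manip.camera('side');P=cloud('side',d)
r=manip.trace('plate','side')[0]; q=P[r['pixels']&(d>0)]; q=q[(q[:,2]>.0535)&(q[:,2]<.058)]
l=np.c_[(q[:,:2]-e)@x,(q[:,:2]-e)@y]; print(r['p'],cv2.minAreaRect((l*1000).astype(np.float32)),l.min(0),l.max(0),np.median(q[:,2]))
for n in ['plate_left_end','plate_right_end','ledge_left_end']:
    for t in manip.tip_of(n,'side')[:1]:
        u=np.round(t['pixel']).astype(int);w=P[u[1],u[0]];print(n,t['p'].__round__(2),u,((w[:2]-e)@x).round(4),((w[:2]-e)@y).round(4),w[2].round(3))
if len(sys.argv)>1: cv2.imwrite(f'pics/{sys.argv[1]}.png',cv2.resize(im[150:350,200:400,::-1],None,fx=3,fy=3))
E
python3 pl.py side3
```

```text
7.5 [0.5623 0.0055 0.0643] 7.47 ledge xy -0.0052 -0.0341 F [ 0.3 -1.  -1.4]
7.5 [0.5623 0.0055 0.0643] 7.47 ledge xy -0.0052 -0.0341 F [ 0.3 -1.  -1.4]
0.61 ((-2.8241729736328125, 31.73123550415039), (127.60818481445312, 69.18785858154297), 78.3165283203125) [-0.04395895 -0.02534564] [0.03445525 0.09976943] 0.0563091577036646
plate_left_end 0.83 [289 215] -0.0363 -0.0449 0.157
plate_right_end 0.95 [305 254] -0.0056 -0.0212 0.053
ledge_left_end 0.87 [283 208] -0.0423 -0.0299 0.163
```

View pics/side3.png

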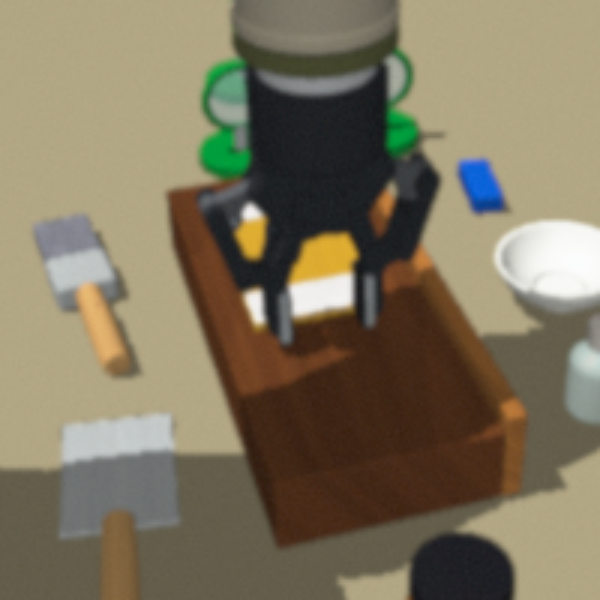

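The plate has moved with the fingers, lies square, and its near end is at about ledge y −24 mm. Another 67 mm or so is needed.

```bash
python3 -m pendant '[[0.15,0,0,0,0,0,0],[0.3,0,0,0,0,0,0],[0.45,0,0,0,0,0,0],[0.6,0,0,0,0,0,0],[0.75,0,0,0,0,0,0],[0.9,0,0,0,0,0,0],[1.05,0,0,0,0,0,0],[1.15,0,0,0,0,0,0],[1.22,0,0,0,0,0,0],[1.28,0,0,0,0,0,0]]' >/dev/null; python3 pl.py
python3 -m pendant '[[-0.1,0,0,0,0,0,0],[-0.3,0,0,0,0,0,0],[-0.6,0,-0.1,0,0,0,0],[-0.8,0,-0.4,0,0,0,0],[-1,0,-0.8,0,0,0,0],[-1.4,0,-1.3,0,0,0,0],[-2,0,-1.8,0,0,0,0],[-2.6,0,-2.3,0,0,0,0],[-3,0,-2.7,0,0,0,0],[-3,0,-2.7,0,0,0,0]]' >/dev/null; python3 pl.py side4
python3 - <<'E'
from h import *
im,d=manip.camera('scene');cv2.imwrite('pics/scene4.png',cv2.resize(im[180:380,180:480,::-1],None,fx=2.5,fy=2.5))
P=cloud('scene',d)
a=np.radians(7.5);e=np.array([.563,.04]);x=np.array([np.cos(a),np.sin(a)]);y=np.array([-x[1],x[0]])
L=(P[...,:2]-e)@np.c_[x,y]
m=(P[...,2]>.0535)&(P[...,2]<.0575)&(abs(L[...,0])<.05)&(abs(L[...,1])<.25);q=L[m];print(cv2.minAreaRect((q*1000).astype(np.float32)),q.max(0))
E
```

```text
9.0 [0.5541 0.0683 0.0643] 7.46 ledge xy -0.0051 0.0292 F [ 0.5 -2.5  0. ]
0.61 ((-1.71923828125, 103.82554626464844), (138.16830444335938, 72.36871337890625), 80.7549057006836) [-0.04398989  0.03818349] [0.03538091 0.17644386] 0.056297456183518446
plate_left_end 0.85 [280 202] -0.0368 0.0187 0.145
plate_right_end 0.84 [298 236] -0.0016 0.0417 0.05
10.5 [ 0.5746 -0.0824  0.202 ] 7.3 ledge xy -0.0045 -0.1229 F [ 0.2  0.3 -0.4]
0.73 ((-4.754299163818359, 110.54765319824219), (79.20841217041016, 145.38638305664062), 0.7587082386016846) [-0.04394942  0.03822155] [0.03563428 0.18335644] 0.05633539518859046
plate_left_end 0.77 [282 200] -0.0018 0.17 0.058
plate_right_end 0.78 [294 236] -0.01 0.0396 0.053
((3.5883827209472656, -0.487762451171875), (93.96302032470703, 499.0218505859375), 0.4592931866645813) [0.04952308 0.24888902]
```

View pics/scene4.png

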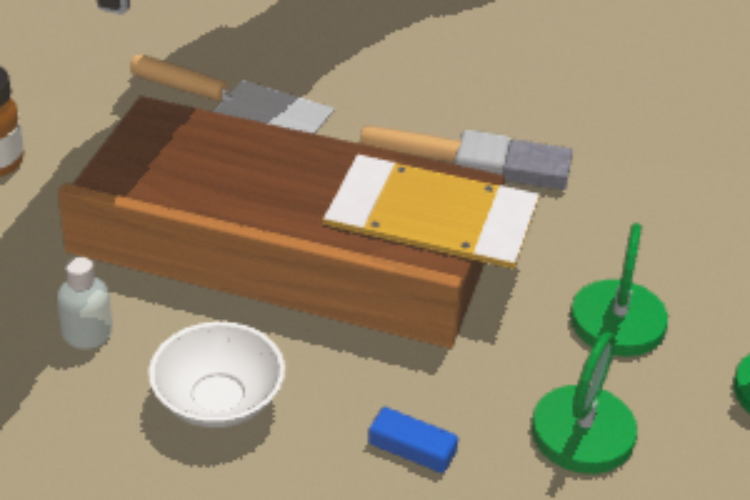

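The plate lies flat and square with its white band hanging past the ledge end by about 31 mm. The loupe is undisturbed and the robot is clear.

```bash
python3 -c "
from workcell import manip
print(manip.hand_in())"
```

```text
the job is handed in; nothing more can be done
None
```

I pushed the plate to the loupe's end of the ledge and handed the job in: by the last camera measurement it overhangs by about 31 mm, lies flat and is square within about 0.02 rad, and I saw nothing else disturbed; the hand-in returned no verdict.

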